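# Find the centrifuge's release notch by touch and press it

## Task

Unlock the bench centrifuge's lid by touch: gently lay the fingertips on top of the start block at the right-hand side of the lid's raised ring, then sweep them along the top of the ring, clockwise seen from above (across the front), to feel for the notch hidden in it. Press the steel tongue inside the notch fully down so that it stays down, then come away. Grasp nothing, and leave everything else standing where it is, the sleeve on the lid included.

Things in the scene. Friction and masses are not known exactly. Their poses are not given: they have to be found in the camera images.
- centrifuge: small bench centrifuge fixed to the bench: white round casing 200 mm across, low white control box (64 mm high) in front of it. Origin: centre of the casing's underside, on the lid's axis; z up; -x its front, towards the robot; -y its right-hand side as the robot sees it. On top a grey lid plate, 112 mm above the bench, with a central hub 36 mm across, top at 124 mm
- ring_centre (a point): on the lid's axis at the height of the ring's top (130 mm). Ring: upright steel wall 14 mm thick, mid-line radius 88 mm, flat top, 18 mm above the lid plate; turned to an unknown angle and too stiff to turn. Its one notch is 36 mm wide along the ring, cut right through the wall, open above, inside and outside; the release tongue lies in it
- start_block: white block, 36 mm square in plan, standing across the ring at its right-hand side; flat top 131 mm above the bench, 1 mm above the ring. Origin: at bench level under its centre, 88 mm from the lid's axis; x points away from that axis. Going clockwise (seen from above) over the front, the notch's middle lies 40 to 152 degrees round the lid's axis from the block's middle
- start_top (a point): centre of the start block's flat top
- release_tongue (a joint): how far the tongue is pressed down, m: 0 up, 0.007 fully down. Flat steel plate in the notch's middle, 31 mm wide along the ring, 13 mm radially; its top is 8 mm below the ring's top, 15 mm below when pressed. Moves straight down against about 3 N of friction, has no spring and stays where it is left
- sleeve: open aluminium tube sleeve, 25 mm across, 30 mm tall, left standing on the centrifuge's lid behind the hub, inside the ring; to be left standing. Origin: centre of its underside
- specimen_cup: clear specimen cup with an orange screw lid, 50 mm across, 56 mm tall; to be left alone. Origin: centre of its underside
- slide_box: microscope-slide box, teal base and white lid, 85 x 175 x 40 mm; to be left alone. Origin: centre of its underside
- tube_rack: white tube rack, 72 x 140 mm, 42 mm high with its tubes; to be left alone. Origin: centre of its underside
- reagent_jar: clear jar with a white lid, 72 mm across, 115 mm tall; to be left alone. Origin: centre of its underside
- marker_pen: marker pen lying flat, about 130 mm long, 15 mm thick; to be left alone. Origin: underside, 17 mm behind its middle; x along the pen
- drop_bottle: small amber drop bottle, 36 mm across, 75 mm tall; to be left alone. Origin: centre of its underside

How it is judged (in metres and radians):
On the way, in this order (a step that is already met when the one before it is completed fails the run):
1. the fingers touch the start block, the tongue still up (contact force between the fingers and start_block above 0.3 N and value of joint release_tongue below 0.001 m), for 0.1 s.
2. the fingers have left the start block and touch the centrifuge (its ring), the tongue still up, at ring height (contact force between the fingers and centrifuge above 0.2 N and contact force between the fingers and start_block below 0.05 N and value of joint release_tongue below 0.001 m and z of the grasp point in the frame of centrifuge above 0.13 m), for 0.05 s.
3. the tongue is pressed fully down by the fingers (value of joint release_tongue above 0.0055 m and contact force between the fingers and centrifuge above 0.3 N), for 0.05 s.
At the end, for the whole second after the job is handed in: the tongue stays at least 5.5 mm down of its 7 mm; the sleeve and the other loose things stand still, each within 20 mm of where it was and upright (value of joint release_tongue above 0.0055 m and not (distance of any of sleeve, specimen_cup, slide_box, tube_rack, reagent_jar, marker_pen, drop_bottle from where it was at the start of the episode above 0.02 m) and not (angle between any of sleeve, specimen_cup, slide_box, tube_rack, reagent_jar, marker_pen, drop_bottle's own z axis and vertical above 0.3 rad) and linear speed of each of sleeve, specimen_cup, slide_box, tube_rack, reagent_jar, marker_pen, drop_bottle below 0.03 m/s); the robot touches nothing.
It fails at once if a loose thing is moved more than 20 mm, lifted or tipped (distance of any of sleeve, specimen_cup, slide_box, tube_rack, reagent_jar, marker_pen, drop_bottle from where it was at the start of the episode above 0.02 m or angle between any of sleeve, specimen_cup, slide_box, tube_rack, reagent_jar, marker_pen, drop_bottle's own z axis and vertical above 0.3 rad).
It fails at once if the fingers press on the centrifuge with more than 80 N (contact force between the fingers and centrifuge above 80 N).
It also fails if it takes over 54 s, if anything falls off the work surface, if the arm or the gripper's body presses on something with over 40 N, if the wrist force passes 120 N, or if a joint passes its speed limit or range.

## Robot

A 6-joint arm with a two-finger parallel gripper is mounted at the origin on the work surface. World frame = base frame: x ahead of the robot, y to its left, z up, the work surface at z = 0. Lengths are in mm, angles in degrees, forces in N, time in s.
With the tool pointing down it reaches from about 350 to 850 mm from the base axis. Payload 8.1 kg.
Tool frame: the origin (TCP) lies at the centre of the arm's flange, where the gripper is bolted on; the fingertips stand 173 mm ahead of it and the grasp point (between the pads) lies 155 mm ahead of it; z points along the fingers, y is the line along which they close (so a half turn about z gives the same grasp; the last joint's range is limited). The gripper opens to 85 mm and grips with 20 to 120 N. Pads are 22 mm wide; open, the fingers measure 114 mm over their backs; the gripper's body (76 mm by 85 mm) begins 54 mm behind the grasp point. The pads swing forward as they close: fully open they stand 13 mm farther back than shut.
Start: joints at [-71.413, 7.471, 85.268, -0, 87.261, -4.893], TCP at [239.076, -550.318, 404.692] pointing down, gripper open.
Joint ranges: [-169.43, 169.43], [-51.17, 129.36], [1.28, 143.12], [-76.62, 256.62], [0, 156.53], [-152.29, 152.29]. Speed limits (degrees/s): [136.94, 136.94, 159.86, 180, 180, 180].

## Interface

Orientations are given as [roll, pitch, yaw] about the fixed x, y, z axes, in that order (R = Rz(yaw) Ry(pitch) Rx(roll)).
In Python, from bench import * gives the robot as it stands.
- The arm moves only by the shell command python3 -m jog 'ROWS' [FORCE]. ROWS is text: rows parted by semicolons, each of 7 numbers parted by spaces: the shift along the tool's x, y, z scaled (see below), then the turn, a rotation vector about the tool's x, y, z scaled (see below), then the closure, from -1 (fully open) to 1 (shut). In form: tx ty tz wx wy wz hand; .... A call has 1 to 5 rows; each row shifts and turns the commanded pose from where the row before left it, along the tool's axes as they then stand; what a row does not reach is not made up. The controller multiplies each number of a shift by 0.1 m and each number of a turn by 60 degrees. A row lasts 1/8 s, in which the tool goes at most 62.5 mm and 10.7 degrees, less where a joint would pass 70% of its speed; a pose out of reach is approached as far as the arm can. A call with a number of a shift or a turn outside -1 to 1 is refused whole. A call with a gripper value outside its range is refused whole. The fingers move at their own pace and stop on an object; FORCE is the grip in N (left out, the last holds). Time passes only in rows, so rows that do not move let the fingers close. It gives the time, the measured TCP pose, the force, the opening and the grip force at its end, in the units of the state.
- sense(): the state, without advancing time (a new reading comes with each control period).
- snapshot(name): name is "scene" or "side" or "wrist"; returns a dict with "img" (384x512x3 uint8, red, green, blue), "fx", "fy", "cx", "cy" (pixels), "dist" ([k1, k2, p1, p2, k3] as OpenCV has them; the pictures are not rectified), "extrinsics" (4x4, takes a point from camera to world coordinates). Camera axes: x right, y down, z forward; pixel columns grow to the right and rows downward; lengths in mm; the calibration is good to about 2 mm. A picture is of the moment at which its call begins. There is no depth.
- hand_in(): hands the job in; it is judged then, once.
The state is a dict: "time": time; "joint_pos": joint angles; "qd": joint speeds; "joint_efforts": joint torques, N m; "tool_pos": TCP position; "tcp_rot": TCP orientation; "ft_force": force on the tool from outside, world axes, zero at the start; "wrist_torque": the same for the moment, N m; "finger_gap": finger opening in mm; "grip_force": force on a finger pad.
Only numpy, scipy, OpenCV 4.12 (cv2) and the standard library are available. Lean on these libraries where they do the work, as an engineer would, in place of code of your own. Each camera call takes 0.05 s, during which the arm holds its last target. There are 200 camera calls.

## Working session

There is one attempt and no reset: what is moved stays moved. The work goes in short steps, Python scripts to look and compute and a shell command to move; the robot and the scene stay as the last step left them, time stands still between calls to the robot, and variables do not carry over. Pictures are saved under pics/ and viewed, at most 10 in all, crops included, and the job is handed in when it is done.

```bash
mkdir -p pics; cat > h.py <<'E'
from bench import *
import numpy as np, cv2
def snap(n,f):
    s=snapshot(n); cv2.imwrite(f'pics/{f}.png',s['img'][:,:,::-1]); return s
def ray(s,uv,z):
    K=np.array([[s['fx'],0,s['cx']],[0,s['fy'],s['cy']],[0,0,1]])
    p=cv2.undistortPoints(np.array(uv,float).reshape(-1,1,2),K,np.array(s['dist'],float)).reshape(-1,2)
    E=np.array(s['extrinsics']); d=np.c_[p,np.ones(len(p))]@E[:3,:3].T; o=E[:3,3]
    return o+d*((z-o[2])/d[:,2])[:,None]
E
python3 - <<'E'
from h import *
import pickle
a={n:snap(n,n+'0') for n in('scene','side')}
pickle.dump(a,open('s0.pkl','wb'))
cv2.imwrite('pics/both0.png',cv2.resize(np.hstack([a['scene']['img'],a['side']['img']])[:,:,::-1],(800,300)))
for n in a: print(n,np.round(a[n]['extrinsics'],2).tolist(),a[n]['fx'])
print(sense())
E
```

```text
scene [[-0.07, 0.65, -0.76, 1331.64], [1.0, 0.03, -0.07, 102.43], [-0.02, -0.76, -0.65, 803.25], [0.0, 0.0, 0.0, 1.0]] 486.1097359487143
side [[1.0, -0.06, 0.07, 409.7], [-0.09, -0.55, 0.83, -1132.62], [-0.02, -0.84, -0.55, 879.38], [0.0, 0.0, 0.0, 1.0]] 462.80260254581646
{'time': 0.1, 'joint_pos': array([-7.14148713e+01,  7.51047233e+00,  8.53240111e+01, -5.05681838e-04,
        8.72624995e+01, -4.89547115e+00]), 'qd': array([-0.03490193, -0.10987338, -0.16397764, -0.00179036, -0.07959409,
        0.05306665]), 'joint_efforts': array([ 1.52204535e-03, -5.70948637e+01, -5.01942873e+01, -1.08820984e-04,
        7.99973641e-03, -7.62603668e-05]), 'tool_pos': array([ 238.99046039, -550.11533139,  403.74300101]), 'tcp_rot': array([-1.79903328e+02, -7.77312099e-03,  2.34806178e+01]), 'ft_force': array([ 0.45552254,  0.42104376, -0.80802238]), 'wrist_torque': array([0.05092823, 0.041498  , 0.00348503]), 'grip_force': 0.0, 'finger_gap': 85.46493998091938}
```

View pics/scene0.png

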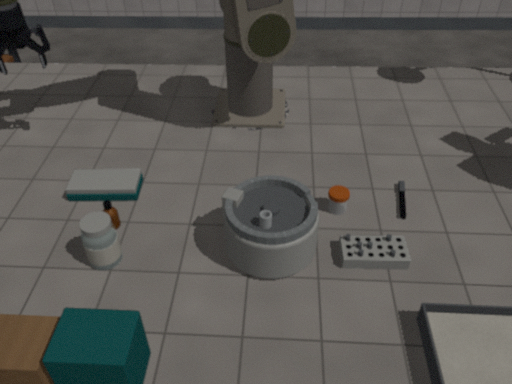

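View pics/side0.png

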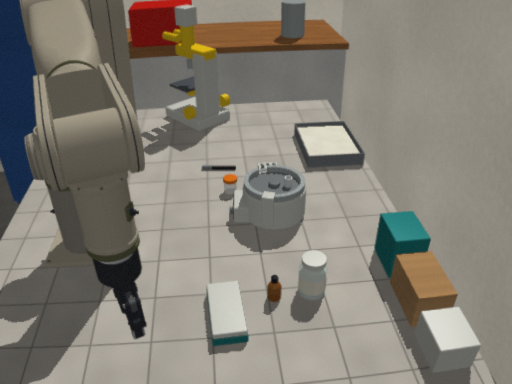

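The scene view shows the centrifuge ring around (270,210), with the start block at about (233,194) and the sleeve at (265,218). In the side view the ring is at (274,185) and the block at (268,197). I'll enlarge both to measure.

```bash
python3 - <<'E'
from h import *
import pickle
a=pickle.load(open('s0.pkl','rb'))
f=lambda s,x,y:cv2.resize(s['img'][y:y+100,x:x+100,::-1],(400,400),interpolation=cv2.INTER_CUBIC)
cv2.imwrite('pics/crop.png',np.hstack([f(a['scene'],220,170),f(a['side'],225,150)]))
E
```

```text
(no output)
```

View pics/crop.png

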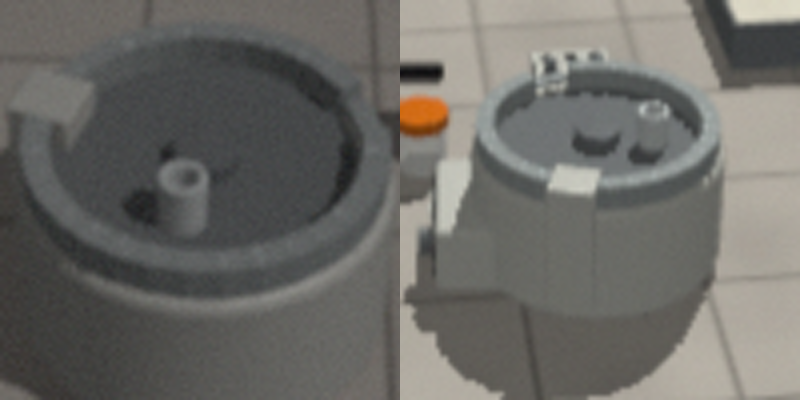

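The crop shows the block top centred at scene (233,193) and side (268,195). The ring's outer top edge is clear in both. There may be a step in the ring at scene (308,193), at the front left.

```bash
python3 - <<'E'
from h import *
import pickle
from scipy.optimize import least_squares
a=pickle.load(open('s0.pkl','rb'))
P={'scene':([(20,150),(52,210),(100,247),(200,270),(300,255),(365,215),(393,165),(130,35),(200,24),(270,35),(340,70)],(220,170)),
'side':([(76,130),(88,158),(120,178),(240,185),(290,170),(319,135),(200,62),(150,70),(100,92),(260,70),(300,92)],(225,150))}
B={'scene':(52,92),'side':(174,180)}
T={'scene':(184,175),'side':(253,108)}
H={'scene':(350,95)}
for n,(p,o) in P.items():
    s=a[n]; g=lambda q,z:ray(s,np.array(q)/4.+np.array(o)-.4,z)
    w=g(p,130)[:,:2]
    r=least_squares(lambda c:np.hypot(*(w-c[:2]).T)-c[2],[*w.mean(0),95],loss='soft_l1',f_scale=2)
    c=r.x; b=g([B[n]],131)[0,:2]; t=g([T[n]],142)[0,:2]
    print(n,c.round(1),'res',r.fun.round(1),'block',b.round(1),'dist',np.hypot(*(b-c[:2])).round(1),'az',np.degrees(np.arctan2(*(b-c[:2])[::-1])).round(1),'sleeve',t.round(1))
    if n in H: h=g([H[n]],130)[0,:2]-c[:2]; print('step az',np.degrees(np.arctan2(h[1],h[0])),np.hypot(*h))
E
```

```text
scene [591.8  84.9  93.6] res [ 1.8 -1.1 -0.3 -1.  -0.2  1.2  2.4  0.4  0.9 -1.4 -2.7] block [559.4   2.6] dist 88.5 az -111.5 sleeve [631.5  75.4]
step az 117.26712101968526 83.81903098162306
side [589.1  83.7  95.2] res [-0.3  2.7  2.8 -3.1 -0.2 -0.8  1.5 -3.9 -4.3  3.3  0.3] block [560.3   4.3] dist 84.4 az -110.0 sleeve [631.8  81.8]
```

Both views agree: centre (590.5,84.3), block (560,3.5) at azimuth −111°. I'm moving over the block with the fingers shut.

```bash
python3 -m jog '0.39 -0.29 0 0 0 0 1;0.39 -0.29 0 0 0 0 1;0.39 -0.29 0 0 0 0 1;0.39 -0.29 0 0 0 0 1;0.39 -0.29 0 0 0 0 1' 40; python3 -m jog '0.39 -0.29 0 0 0 0 1;0.39 -0.29 0 0 0 0 1;0.39 -0.29 0 0 0 0 1;0.39 -0.29 0 0 0 0 1;0.39 -0.29 0 0 0 0 1'; python3 -m jog '0 0 0 0 0 -0.175 1;0 0 0 0 0 -0.175 1;0 0 0 0 0 -0.175 1;0 0 0 0 0 -0.175 1;0 0 0 0 0 -0.175 1'; python3 -m jog '0 0 0 0 0 -0.175 1;0 0 0 0 0 -0.175 1;0 0 0 0 0 -0.175 1;0 0 0 0 0 -0.175 1;0 0 0 0 0 -0.175 1'
python3 - <<'E'
from h import *
import pickle
a=snap('wrist','w0'); pickle.dump(a,open('w0.pkl','wb'))
print(np.round(a['extrinsics'],2).tolist(),a['fx']); s=sense(); print(s['joint_pos'].round(1),s['ft_force'])
E
```

```text
time: 0.72
tool_pos: [360.6, -338.1, 404.2]
tcp_rot: [-180.0, 0.0, 23.5]
ft_force: [2.1, -0.1, 0.5]
finger_gap: -0.1
grip_force: 0.0
time: 1.35
tool_pos: [481.7, -127.4, 404.4]
tcp_rot: [-180.0, 0.0, 23.5]
ft_force: [0.4, -0.9, 0.5]
finger_gap: -0.1
grip_force: 0.0
time: 1.98
tool_pos: [481.1, -128.8, 404.2]
tcp_rot: [-179.9, -0.0, 76.3]
ft_force: [0.4, -0.3, -0.3]
finger_gap: 0.3
grip_force: 0.0
time: 2.6
tool_pos: [481.1, -128.9, 404.2]
tcp_rot: [-180.0, -0.0, 128.8]
ft_force: [-0.0, 0.3, -0.6]
finger_gap: 0.2
grip_force: 0.0
[[0.78, 0.6, 0.18, 435.66], [0.63, -0.75, -0.22, -72.18], [-0.0, 0.29, -0.96, 372.0], [0.0, 0.0, 0.0, 1.0]] 304.0990897495719
[-20.9  -8.5 101.2   0.   87.4 -60.3] [-0.29285331  0.18071368  0.37270712]
```

View pics/w0.png

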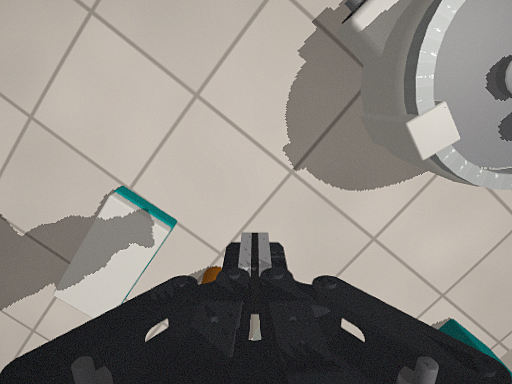

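The wrist view shows the block at about (433,131) and the ring's left part. I'll check the block from this view, then go over it.

```bash
python3 - <<'E'
from h import *
import pickle
a=pickle.load(open('w0.pkl','rb')); print(ray(a,[(433,131)],131))
E
python3 -m jog '0.134 0.361 0 0 0 0 1;0.134 0.361 0 0 0 0 1;0.134 0.361 0 0 0 0 1;0.134 0.361 0 0 0 0 1;0 0 0 0 0 -0.17 1'; python3 -m jog '0 0 0 0 0 -0.17 1;0 0 0 0 0 -0.17 1;0 0 0 0 0 0 1'
python3 - <<'E'
from h import *
import pickle
a=snap('wrist','w1'); pickle.dump(a,open('w1.pkl','wb'))
E
```

```text
[[5.59833793e+02 3.73968409e-01 1.31000000e+02]]
time: 3.28
tool_pos: [561.6, 5.1, 404.0]
tcp_rot: [-180.0, -0.1, 138.8]
ft_force: [-0.3, -1.0, -0.2]
finger_gap: -0.0
grip_force: 0.0
time: 3.65
tool_pos: [560.9, 2.9, 404.3]
tcp_rot: [-180.0, -0.0, 158.9]
ft_force: [0.0, 0.2, 0.7]
finger_gap: 0.2
grip_force: 0.0
```

View pics/w1.png

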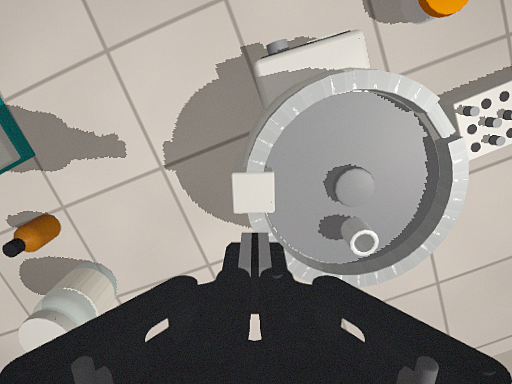

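The ring is at about (358,178), the block at (253,192) and the sleeve at (363,242). A dark cut shows at (450,138), probably one end of the notch. I'll zoom in.

```bash
python3 - <<'E'
from h import *
import pickle
from scipy.optimize import least_squares
s=pickle.load(open('w1.pkl','rb'))
p=[(247,165),(252,135),(275,97),(310,76),(358,69),(400,79),(436,107),(468,175),(464,215),(440,256),(400,281),(350,285)]
w=ray(s,p,130)[:,:2]
r=least_squares(lambda c:np.hypot(*(w-c[:2]).T)-c[2],[590,84,95],loss='soft_l1',f_scale=2);c=r.x
b=ray(s,[(253,192)],131)[0,:2]
print(c.round(1),r.fun.round(1),b,np.hypot(*(b-c[:2])))
for q in[(450,138),(416,92)]:
  d=ray(s,[q],130)[0,:2]-c[:2];print(q,np.degrees(np.arctan2(d[1],d[0])),np.hypot(*d))
d=b-c[:2];print('blk az',np.degrees(np.arctan2(d[1],d[0])))
cv2.imwrite('pics/w1c.png',cv2.resize(s['img'][60:180,330:490,::-1],(800,600),interpolation=cv2.INTER_CUBIC))
E
```

```text
[592.5  80.6  98.3] [ -4.9   0.5   5.1   3.8   0.3  -2.7  -5.9  -1.2   2.9   5.    0.5 -10.1] [559.87535315   1.87506013] 85.19352111241538
(450, 138) 101.4937033662311 87.96786632965589
(416, 92) 132.58971934072767 91.91822473981475
blk az -112.54576219066271
```

View pics/w1c.png

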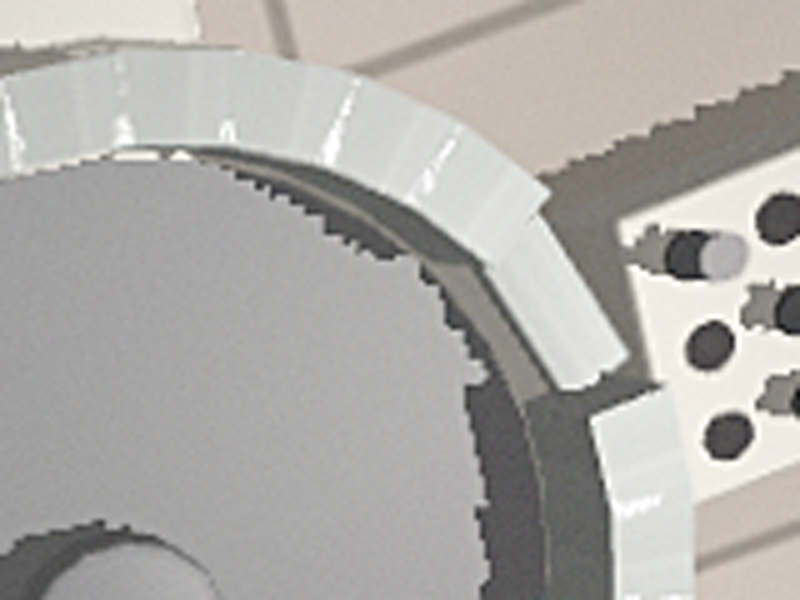

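The crop shows the tongue clearly, centred at full-image pixel (441,122). The notch ends at the ring top are at (433.6,105.6) and (456,140.4).

```bash
python3 - <<'E'
from h import *
import pickle
s=pickle.load(open('w1.pkl','rb'))
g=lambda p,z:ray(s,np.array(p)/5+[330-.4,60-.4],z)[:,:2]
t=g([(488,265),(545,225),(628,360),(565,390)],122);e=g([(518,228),(630,402)],130)
print(t.round(1),t.mean(0),e.round(1),e.mean(0),np.hypot(*(e[1]-e[0])))
for c in[(590.5,84.3),(591,83)]:
  for q in (t.mean(0),e.mean(0),e[0],e[1]):
    d=q-c;print(c,np.degrees(np.arctan2(d[1],d[0])).round(1),np.hypot(*d).round(1))
E
```

```text
[[550.5 157.3]
 [547.6 167.7]
 [574.  176.6]
 [575.1 165.3]] [561.83555785 166.71466271] [[544.8 159. ]
 [578.3 170.9]] [561.54407897 164.94996874] 35.51952136363657
(590.5, 84.3) 109.2 87.3
(590.5, 84.3) 109.7 85.7
(590.5, 84.3) 121.5 87.6
(590.5, 84.3) 98.0 87.5
(591, 83) 109.2 88.6
(591, 83) 109.8 87.1
(591, 83) 121.3 88.9
(591, 83) 98.2 88.8
```

The notch middle is at azimuth 109.5°, which is 139.5° round from the block, so it's consistent with the 40–152° given. The chord is 35.5 mm against 36 mm. Now I'll descend onto the block.

```bash
python3 -m jog '0 0 0.3 0 0 0 1;0 0 0.3 0 0 0 1;0 0 0.3 0 0 0 1;0 0 0 0 0 0 1;0 0 0 0 0 0 1';python3 -m jog '0 0 0.02 0 0 0 1;0 0 0.02 0 0 0 1;0 0 0.01 0 0 0 1;0 0 0 0 0 0 1'
```

```text
time: 4.32
tool_pos: [561.3, 2.8, 315.9]
tcp_rot: [180.0, 0.1, 158.9]
ft_force: [0.2, -0.6, 0.4]
finger_gap: -0.2
grip_force: 0.0
time: 4.82
tool_pos: [560.9, 2.9, 309.7]
tcp_rot: [180.0, -0.0, 159.1]
ft_force: [-0.5, 0.7, 0.0]
finger_gap: -0.1
grip_force: 0.0
```

Tip at about 137 mm; I'm going down in 1 mm steps.

```bash
python3 -m jog '0 0 0.02 0 0 0 1;0 0 0.015 0 0 0 1;0 0 0 0 0 0 1;0 0 0 0 0 0 1';python3 -m jog '0 0 0.01 0 0 0 1;0 0 0 0 0 0 1;0 0 0 0 0 0 1';python3 -m jog '0 0 0.01 0 0 0 1;0 0 0 0 0 0 1;0 0 0 0 0 0 1'
```

```text
time: 5.32
tool_pos: [560.9, 2.9, 306.2]
tcp_rot: [-180.0, -0.0, 159.1]
ft_force: [-0.1, 0.5, 0.2]
finger_gap: -0.0
grip_force: 0.0
time: 5.7
tool_pos: [560.9, 2.9, 305.2]
tcp_rot: [-180.0, 0.0, 159.1]
ft_force: [-0.4, -0.1, -0.2]
finger_gap: -0.1
grip_force: 0.0
time: 6.08
tool_pos: [561.0, 2.9, 304.5]
tcp_rot: [180.0, 0.0, 159.1]
ft_force: [-1.9, 0.7, 3.2]
finger_gap: -0.1
grip_force: 1.7
```

Contact with the block at about 3 N. I'll start the sweep, 3° per row.

```bash
python3 -m jog '0.046 0 0 0 0 0.05 1;0.046 0 0 0 0 0.05 1;0.046 0 0 0 0 0.05 1;0.046 0 0 0 0 0.05 1;0.046 0 0 0 0 0.05 1';python3 -m jog '0.046 0 0 0 0 0.05 1;0.046 0.001 0 0 0 0.05 1;0.046 0.001 0.003 0 0 0.05 1;0.046 0.001 0.005 0 0 0.05 1;0.046 0.001 0.003 0 0 0.05 1'
```

```text
time: 6.7
tool_pos: [540.6, 13.2, 304.5]
tcp_rot: [180.0, 0.1, 144.0]
ft_force: [0.9, -1.3, 1.4]
finger_gap: 0.2
grip_force: 0.8
time: 7.32
tool_pos: [523.9, 28.8, 303.5]
tcp_rot: [180.0, 0.1, 129.0]
ft_force: [1.4, -2.2, 1.8]
finger_gap: 0.1
grip_force: 1.5
```

Off the block and sliding on the ring (TCP z 303.5, r ≈ 86 mm).

```bash
R='' ; python3 -m jog '0.046 0.001 0.003 0 0 0.05 1;0.046 0.001 0.002 0 0 0.05 1;0.046 0.001 0 0 0 0.05 1;0.046 0.001 0 0 0 0.05 1;0.046 0.001 0 0 0 0.05 1';python3 -m jog '0.046 0.001 0 0 0 0.05 1;0.046 0.001 0 0 0 0.05 1;0.046 0.001 0 0 0 0.05 1;0.046 0.001 0 0 0 0.05 1;0.046 0.001 0 0 0 0.05 1';python3 -m jog '0.046 0.001 0 0 0 0.05 1;0.046 0.001 0 0 0 0.05 1;0.046 0.001 0 0 0 0.05 1;0.046 0.001 0 0 0 0.05 1;0.046 0.001 0 0 0 0.05 1'
```

```text
time: 7.95
tool_pos: [512.1, 48.1, 303.5]
tcp_rot: [179.9, 0.1, 114.0]
ft_force: [1.5, -2.4, 3.9]
finger_gap: -0.1
grip_force: 2.0
time: 8.57
tool_pos: [505.4, 70.0, 303.4]
tcp_rot: [179.9, 0.1, 99.0]
ft_force: [0.9, -4.5, 4.1]
finger_gap: -0.2
grip_force: 2.3
time: 9.2
tool_pos: [504.7, 92.9, 303.5]
tcp_rot: [179.9, 0.0, 84.0]
ft_force: [-0.3, -3.2, 5.2]
finger_gap: 0.1
grip_force: 2.7
```

```bash
python3 -m jog '0.046 0.001 0 0 0 0.05 1;0.046 0.001 0 0 0 0.05 1;0.046 0.001 0 0 0 0.05 1;0.046 0.001 0 0 0 0.05 1;0.046 0.001 0 0 0 0.05 1';python3 -m jog '0.046 0.001 0 0 0 0.05 1;0.046 0.001 0 0 0 0.05 1;0.046 0.001 0 0 0 0.05 1;0.046 0.001 0 0 0 0.05 1;0.046 0.001 0 0 0 0.05 1';python3 -m jog '0.046 0.001 0 0 0 0.05 1;0.046 0.001 0 0 0 0.05 1;0.046 0.001 0 0 0 0.05 1;0.046 0.001 0 0 0 0.05 1;0.046 0.001 0 0 0 0.05 1'
```

```text
time: 9.82
tool_pos: [509.8, 115.2, 303.4]
tcp_rot: [179.9, 0.0, 69.0]
ft_force: [-1.9, -3.4, 6.5]
finger_gap: 0.4
grip_force: 3.2
time: 10.45
tool_pos: [520.6, 135.4, 303.4]
tcp_rot: [179.9, 0.0, 54.0]
ft_force: [-3.0, -4.2, 6.7]
finger_gap: 0.3
grip_force: 3.8
time: 11.08
tool_pos: [536.1, 152.2, 303.4]
tcp_rot: [179.9, 0.0, 39.0]
ft_force: [-4.4, -3.4, 9.0]
finger_gap: -0.3
grip_force: 4.3
```

```bash
python3 -m jog '0.046 0.001 0 0 0 0.05 1;0.046 0.001 0 0 0 0.05 1';python3 -m jog '0.023 0 0 0 0 0.025 1;0.023 0 0 0 0 0.025 1;0.023 0 0 0 0 0.025 1';python3 -m jog '0.023 0 0 0 0 0.025 1;0.023 0 0 0 0 0.025 1'; python3 -m jog '0.023 0 0 0 0 0.025 1'; python3 -m jog '0.023 0 0 0 0 0.025 1'
```

```text
time: 11.32
tool_pos: [543.5, 157.7, 303.4]
tcp_rot: [180.0, 0.0, 33.0]
ft_force: [-4.5, -3.4, 8.5]
finger_gap: 0.2
grip_force: 4.3
time: 11.7
tool_pos: [549.3, 161.3, 303.3]
tcp_rot: [180.0, 0.0, 28.5]
ft_force: [-4.0, -3.7, 8.0]
finger_gap: 0.1
grip_force: 4.0
time: 11.95
tool_pos: [553.4, 163.6, 303.1]
tcp_rot: [180.0, 0.0, 25.5]
ft_force: [-1.1, -0.5, 3.1]
finger_gap: 0.0
grip_force: 1.3
time: 12.08
tool_pos: [555.5, 164.8, 302.5]
tcp_rot: [-180.0, -0.0, 24.0]
ft_force: [-0.3, 0.9, -0.2]
finger_gap: 0.0
grip_force: 0.0
time: 12.2
tool_pos: [557.5, 165.8, 302.2]
tcp_rot: [-180.0, 0.0, 22.5]
ft_force: [-0.5, -0.4, 0.6]
finger_gap: 0.3
grip_force: 0.0
```

The force dropped to zero near azimuth 114°, as predicted: the fingers have sunk into the notch. I'll centre (2.5° more) and press.

```bash
python3 -m jog '0.019 0 0 0 0 0.02 1;0.019 0 0 0 0 0.02 1;0 0 0 0 0 0 1'; python3 -m jog '0 0 0.02 0 0 0 1;0 0 0.02 0 0 0 1;0 0 0.02 0 0 0 1;0 0 0.01 0 0 0 1;0 0 0 0 0 0 1'; python3 -m jog '0 0 0.01 0 0 0 1;0 0 0.01 0 0 0 1;0 0 0 0 0 0 1'
```

```text
time: 12.58
tool_pos: [561.1, 167.2, 302.5]
tcp_rot: [-180.0, 0.0, 20.2]
ft_force: [0.2, -1.2, -0.4]
finger_gap: -0.0
grip_force: 0.0
time: 13.2
tool_pos: [561.0, 167.1, 295.6]
tcp_rot: [180.0, 0.0, 20.2]
ft_force: [0.1, -0.6, -0.3]
finger_gap: -0.1
grip_force: 0.0
time: 13.58
tool_pos: [561.1, 167.1, 293.7]
tcp_rot: [-180.0, -0.0, 20.2]
ft_force: [-0.4, -0.0, 3.0]
finger_gap: -0.0
grip_force: 1.2
```

Touched the tongue (3 N friction) with the z as expected. Pressing on to the bottom.

```bash
python3 -m jog '0 0 0.015 0 0 0 1;0 0 0.015 0 0 0 1;0 0 0.015 0 0 0 1;0 0 0 0 0 0 1'; python3 -m jog '0 0 0.01 0 0 0 1;0 0 0 0 0 0 1;0 0 0 0 0 0 1';  python3 -m jog '0 0 0.008 0 0 0 1;0 0 0 0 0 0 1;0 0 0 0 0 0 1'
```

```text
time: 14.08
tool_pos: [561.0, 167.1, 288.8]
tcp_rot: [180.0, -0.0, 20.2]
ft_force: [1.6, 1.1, 0.7]
finger_gap: 0.1
grip_force: 0.5
time: 14.45
tool_pos: [561.0, 167.1, 288.3]
tcp_rot: [-180.0, -0.0, 20.2]
ft_force: [-1.4, 0.5, 5.3]
finger_gap: 0.1
grip_force: 2.6
time: 14.82
tool_pos: [561.1, 167.2, 288.3]
tcp_rot: [-180.0, -0.0, 20.2]
ft_force: [-3.9, -0.2, 10.3]
finger_gap: 0.0
grip_force: 5.0
```

It bottomed out 15.1 mm below the ring top. Coming away straight up, then checking.

```bash
python3 -m jog '0 0 -0.05 0 0 0 1;0 0 -0.15 0 0 0 1;0 0 -0.3 0 0 0 1;0 0 -0.4 0 0 0 1;0 0 -0.2 0 0 0 1'; python3 -m jog '-0.3 0 0 0 0 0 1;-0.3 0 0 0 0 0 1;0 0 0 0 0 0 1;0 0 0 0 0 0 1'
python3 - <<'E'
from h import *
s=snap('wrist','w2')
E
```

```text
time: 15.45
tool_pos: [561.5, 167.2, 400.6]
tcp_rot: [180.0, -0.2, 20.2]
ft_force: [0.9, -0.3, -0.3]
finger_gap: -0.1
grip_force: 0.0
time: 15.95
tool_pos: [505.0, 146.5, 397.4]
tcp_rot: [180.0, -0.0, 20.2]
ft_force: [-0.2, -0.3, -1.0]
finger_gap: -0.0
grip_force: 0.0
```

View pics/w2.png

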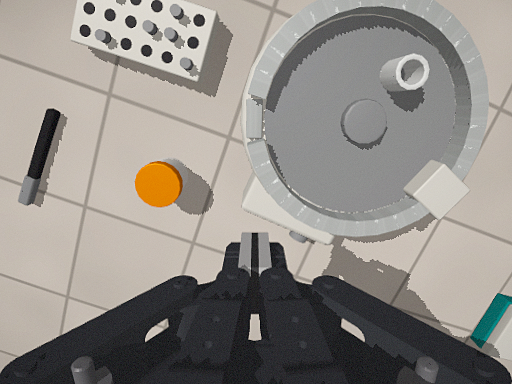

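The tongue at (255,118) lies deep in the notch. The sleeve at (408,72) and the cup, rack and pen all stand undisturbed, so I'm handing in.

```bash
python3 -c "from bench import *; print(hand_in())"
```

```text
the job is handed in; nothing more can be done
None
```

The tongue is pressed fully down (it bottomed 15 mm below the ring top) and was still down in the last wrist picture, the sleeve looked undisturbed, and the job was handed in clear of everything at about 16 s; no verdict was returned, and I had also located the notch by camera before the sweep confirmed it by touch.

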